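# Flip the battery plate contacts-up with the flat lifter

### The job

The green battery plate is lying contacts-down on the black rubber mat. Pick up the yellow-handled lifter, slide its blade under one edge of the plate and tip the plate over so that it ends lying flat on the black mat with its contacts up, keeping the gripper fingers off the plate and not tossing it. Then lay the lifter flat back on the blue tool mat, let go of it, and leave the other kit where it stands.

Things in the scene. Friction and masses are not known exactly. Their poses are not given: they have to be found in the camera images.
- shelf: Grey perforated steel rack shelf, 400 (x) by 440 (y) mm, standing fixed on the desk; origin at desk height under its centre, x points away from the robot, z up. Its top is 88 mm above the origin.
- black_mat (a point): Centre of the top face of the black rubber mat fixed on the shelf; 260 (x) by 290 (y) mm, 3 mm thick, axes as the shelf's. High friction. Its top is 91 mm above the desk. The plate tips about its far edge on it without slipping more than a few mm; past about 95 degrees it falls over on to its back by itself and may skid about 15 mm.
- tool_mat: Blue tool mat fixed on the shelf, 250 (x) by 120 (y) by 3 mm; origin at the centre of its underside. Its top is 91 mm above the desk. The lifter starts on it.
- lifter_grip (a point): Centre of the lifter's yellow grip. Axes: x along the lifter to the blade tip, z up, y across. The grip is 102 mm long (51 mm either way of this point), 22 mm wide with parallel sides and 32 mm high; its underside, 16 mm below this point, is flush with the blade's underside, so the lifter lies flat. The whole lifter is 190 mm long, about 0.16 kg.
- lifter_tip (a point): Middle of the blade's front edge, 139 mm ahead of lifter_grip (+x) and 15 mm below it; same axes. The rigid steel blade is 2 mm thick, its underside 1 mm below this point; it is 50 mm wide over its last 66 mm, 30 mm wide behind that.
- lifter_end (a point): Middle of the rear end face of the lifter's grip, 16 mm above its underside; axes as the lifter_grip's.
- plate_mid (a point): Centre of the battery plate's green slab, 130 (x) by 100 (y) by 5 mm. z points out of its flat back: up at the start, down once it lies contacts-up. A black block with brass contacts, 84 (x) by 44 (y) by 10 mm, stands centred on the other face: at the start the plate rests on it, the slab's underside 10 mm above the mat, with 28 mm of free overhang along the long edges. 0.17 to 0.34 kg.
- clamp: Bystander: steel spring C-clamp gripping the shelf's far edge, fixed; origin on the shelf top at that edge. It reaches 41 mm in over the shelf (-x) and 48 mm above it, 26 mm wide.
- magic_arm: Bystander: black aluminium magic-arm joint lying on the shelf, a 44 mm hub 46 mm high with two 18 mm stub arms reaching 87 mm to its +y side in a narrow V, 23 degrees either way; origin under the hub.
- spigot: Bystander: chrome spigot adapter standing on its 32 mm flange, 62 mm high; origin at the centre of its foot.
- led_knob: Bystander: white five-lobed plastic knob of an LED panel, 60 mm across, 28 mm high; origin at the centre of its foot.
Not all that is in view belongs to the job. What is shaped like the part that bears lifter_grip but purple is not meant.

How it is judged (in metres and radians):
On the way, in this order (a step that is already met when the one before it is completed fails the run):
1. the lifter's blade tip is under the plate while the plate still lies contacts-down (angle between plate_mid's own z axis and vertical below 0.4 rad and x of lifter_tip in the frame of plate_mid between -0.065 and 0.065 m and y of lifter_tip in the frame of plate_mid between -0.05 and 0.05 m and z of lifter_tip in the frame of plate_mid below -0.001 m), for 0.05 s.
2. the plate is tipped up by 45 degrees or more with the lifter bearing on it (angle between plate_mid's own z axis and vertical above 0.8 rad and contact force between lifter and plate above 0.05 N).
3. the plate lies flat, contacts up (angle between plate_mid's own z axis and vertical above 3.04 rad), for 0.1 s.
At the end, for the whole second after the job is handed in: The plate lies at rest flat on its back on the black mat (within 4 degrees of level, slab centre over the mat, not resting on anything else), contacts up; the lifter lies at rest flat on the blue tool mat (within 3.5 degrees, its tip and handle end both over the mat to within 10 mm), released (angle between plate_mid's own z axis and vertical above 3.07 rad and z of plate_mid in the frame of black_mat below 0.006 m and x of plate_mid in the frame of black_mat between -0.13 and 0.13 m and y of plate_mid in the frame of black_mat between -0.145 and 0.145 m and angle between lifter_grip's own z axis and vertical below 0.06 rad and z of lifter_grip in the frame of tool_mat below 0.024 m and x of lifter_tip in the frame of tool_mat between -0.135 and 0.135 m and y of lifter_tip in the frame of tool_mat between -0.07 and 0.07 m and x of lifter_end in the frame of tool_mat between -0.135 and 0.135 m and y of lifter_end in the frame of tool_mat between -0.07 and 0.07 m and contact force between the fingers and lifter below 0.1 N and linear speed of each of plate, lifter below 0.02 m/s); the robot touches nothing.
It fails at once if the gripper fingers press on the plate (contact force between the fingers and plate above 1 N).
It fails at once if the plate is tossed or carried up: its centre more than 110 mm above the mat (z of plate_mid in the frame of black_mat above 0.11 m).
It fails at once if the magic arm joint is moved by more than 20 mm (distance of magic_arm from where it was at the start of the episode above 0.02 m).
It fails at once if the spigot adapter is moved by more than 20 mm or knocked over (distance of spigot from where it was at the start of the episode above 0.02 m or angle between spigot's own z axis and vertical above 0.5 rad).
It fails at once if the LED panel knob is moved by more than 20 mm (distance of led_knob from where it was at the start of the episode above 0.02 m).
It also fails if it takes over 61 s, if anything falls off the work surface, if the arm or the gripper's body presses on something with over 40 N, if the wrist force passes 120 N, or if a joint passes its speed limit or range.

### The arm

A 6-joint arm with a two-finger parallel gripper is mounted at the origin on the work surface. World frame = base frame: x ahead of the robot, y to its left, z up, the work surface at z = 0. Lengths are in mm, angles in rad, forces in N, time in s.
With the tool pointing down it reaches from about 325 to 850 mm from the base axis. Payload 4.4 kg.
Tool frame: the origin (TCP) lies on the centre line of the jaws, within the pads' length; the fingertips stand 25 mm ahead of it and the grasp point (between the pads) lies 6 mm ahead of it; z points along the fingers, y is the line along which they close (so a half turn about z gives the same grasp; the last joint's range is limited). The gripper opens to 94 mm and grips with 3 to 60 N. Pads are 16 mm wide; open, the fingers measure 119 mm over their backs; the gripper's body (75 mm by 177 mm) begins 78 mm behind the grasp point.
Start: joints at [-1.411, 0.207, 1.542, -0, 1.393, -0.15], TCP at [175.287, -547.633, 230.447] pointing down, gripper open.
Joint ranges: [-2.73, 2.73], [-0.86, 2.22], [0.23, 2.46], [-1.11, 4.25], [0.08, 2.63], [-2.82, 2.82]. Speed limits (rad/s): [2.79, 2.79, 3.14, 3.14, 3.14, 3.14].

### API

Orientations are given as a 3x3 rotation matrix whose columns are the frame's x, y, z axes.
In Python, from station import env gives the robot as it stands.
- The arm moves only by the shell command python3 -m pendant 'ROWS' [OPENING] [FORCE]. ROWS is JSON, a list that holds one entry, the list of rows, each a list of 4 numbers: the shift along the tool's x, y, z in cm, then the turn about the tool's z in rad. In form: [[[x, y, z, turn], ...]]. A call has 1 to 10 rows; each row is the pose to reach, as a shift and turn from the pose commanded when the call began, along the tool's axes at that moment; what a row does not reach only later rows make up. A row lasts 1/10 s, in which the tool goes at most 50 mm and 8.59 degrees, less where a joint would pass 70% of its speed; a pose out of reach is approached as far as the arm can. A call with a gripper value outside its range is refused whole. OPENING is the gripper command: -1 is fully open, 1 is shut, values between are in proportion, set as the call begins (- or left out, the last holds). The fingers move at their own pace and stop on an object; FORCE is the grip in N (left out, the last holds). Time passes only in rows, so rows that repeat a pose let the fingers close. It gives the time, the measured TCP pose, the force, the opening and the grip force at its end, in the units of the state.
- env.state(): the state, without advancing time (a new reading comes with each control period).
- env.capture(name): name is "scene" or "top" or "wrist"; returns a dict with "img" (400x640x3 uint8, red, green, blue), "fx", "fy", "cx", "cy" (pixels), "origin" and "rotation" of the camera in the world; the wrist camera has in their place "hand_eye" (4x4, takes a point from camera to tool coordinates, whose origin is the TCP and whose axes are the flange's). Camera axes: x right, y down, z forward; pixel columns grow to the right and rows downward; lengths in mm; the calibration is good to about 2 mm. A picture is of the moment at which its call begins: read the wrist's pose just before it. There is no depth.
- env.close_job(): hands the job in; it is judged then, once.
Trained networks look in a picture, given as the dict that the camera call returned (one of the last four; its "shot" number tells which), for a name from the list of things; names that differ only in an ending like _2 or _b are one class to them, and where a whole thing is asked for, a point or a joint stands for the part that bears it (a point fixed in the world has none). Each returns a list of dicts, best first, with "conf" (0 to 1); they miss things now and then, are a little off and sometimes report something else, mostly with a low value. They report only what shows in the picture. A call takes as long as a camera call. They do not tell look-alikes from the thing itself.
- env.find_in(picture, target): "point" ([x, y, z] in mm, in world coordinates, good to about 4 mm: the middle of the surface that is visible of it).
- env.masks_of(picture, target): "mask" (400x640 bool, what is visible of it).
The state is a dict: "time_s": time; "q": joint angles; "dq": joint speeds; "effort": joint torques, N m; "ee_pos": TCP position; "tool_rot": TCP orientation; "wrist_force": force on the tool from outside, world axes, zero at the start; "wrist_torque": the same for the moment, N m; "finger_gap": finger opening in mm; "gripper_force": force on a finger pad.
Only numpy, scipy, OpenCV 4.12 (cv2) and the standard library are available. Lean on these libraries where they do the work, as an engineer would, in place of code of your own. Each camera call takes 0.05 s, during which the arm holds its last target. There are 200 camera calls.

## Working session

There is one attempt and no reset: what is moved stays moved. The work goes in short steps, Python scripts to look and compute and a shell command to move; the robot and the scene stay as the last step left them, time stands still between calls to the robot, and variables do not carry over. Pictures are saved under pics/ and viewed, at most 13 in all, crops included, and the job is handed in when it is done.

```bash
mkdir -p pics; ls; python3 - <<'E'
from station import env
import cv2,numpy as np
s=env.state();print(s['time_s'],s['ee_pos'],np.round(s['tool_rot'],3).tolist(),s['finger_gap'])
for n in ['scene','top']:
    p=env.capture(n);cv2.imwrite(f'pics/{n}0.png',p['img'][:,:,::-1])
    print(n,p['fx'],p['cx'],p['cy'],np.round(p['origin']),np.round(p['rotation'],3).tolist())
    for t in ['lifter_grip','plate_mid','tool_mat','spigot','led_knob','magic_arm','clamp','shelf']:
        print(t,[(np.round(d['point']).tolist(),round(d['conf'],2)) for d in env.find_in(p,t)[:3]])
E
```

```text
pics
0.0 [ 175.14962427 -546.92124193  229.31272758] [[0.952, 0.305, -0.0], [0.305, -0.952, 0.002], [0.0, -0.002, -1.0]] 94.09859331080295
scene 454.3092500400379 313.798573130352 193.30613163675116 [1095. -374.  889.] [[0.442, 0.703, -0.557], [0.897, -0.355, 0.264], [-0.013, -0.617, -0.787]]
lifter_grip [([575.0, -163.0, 92.0], 0.98), ([304.0, -376.0, 12.0], 0.76), ([612.0, -394.0, 2.0], 0.72)]
plate_mid [([551.0, 18.0, 108.0], 0.81)]
tool_mat [([575.0, -183.0, 90.0], 0.74)]
spigot [([741.0, 29.0, 105.0], 0.59)]
led_knob [([742.0, -146.0, 115.0], 0.97)]
magic_arm [([733.0, 105.0, 105.0], 0.66), ([781.0, -45.0, 100.0], 0.45)]
clamp [([782.0, -47.0, 98.0], 0.77), ([735.0, 106.0, 106.0], 0.68)]
shelf [([615.0, -22.0, 88.0], 0.9)]
top 400.4721801954319 307.05158660038813 192.04779773331595 [ 317. -106. 1111.] [[0.042, -0.973, 0.226], [-0.999, -0.041, 0.006], [0.003, -0.226, -0.974]]
lifter_grip [([598.0, -405.0, 2.0], 0.83), ([286.0, -401.0, 1.0], 0.76), ([580.0, -168.0, 96.0], 0.69)]
plate_mid [([736.0, 34.0, 105.0], 0.73), ([547.0, 18.0, 107.0], 0.69)]
tool_mat [([542.0, -180.0, 86.0], 0.93), ([761.0, -41.0, 107.0], 0.31)]
spigot [([739.0, -148.0, 113.0], 0.71), ([730.0, 31.0, 104.0], 0.46)]
led_knob [([740.0, -144.0, 109.0], 0.75)]
magic_arm [([709.0, 129.0, 103.0], 0.88), ([735.0, 35.0, 105.0], 0.6), ([758.0, -39.0, 108.0], 0.38)]
clamp [([761.0, -39.0, 108.0], 0.66)]
shelf [([531.0, 27.0, 87.0], 0.6)]
```

View pics/scene0.png

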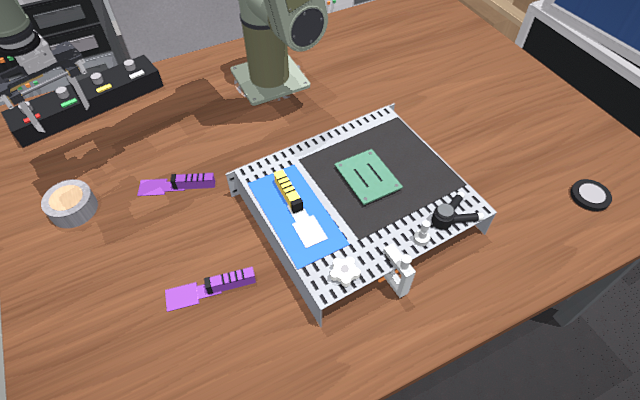

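View pics/top0.png

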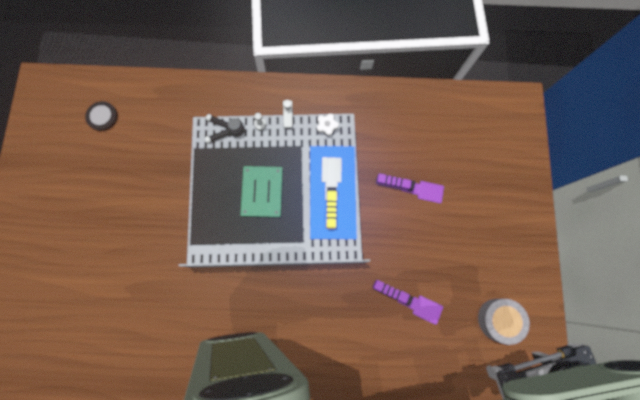

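Scene: the yellow-handled lifter lies on the blue mat, with its grip at scene (288,190) / top (331,208) and its blade at top (331,172) pointing away from the robot. The look-alikes are two purple lifters at top (397,183) and (397,295), on the desk. I choose the yellow one. The plate is at top (262,192). It must be tipped from its -y long edge towards +y.

```bash
cat > h.py <<'E'
from station import env
import cv2,numpy as np
def px2w(p,uv,z):
    """pixels -> world points on the plane z"""
    uv=np.atleast_2d(np.float64(uv))
    if 'origin' in p: o,R=np.array(p['origin']),np.array(p['rotation'])
    else:
        H=np.array(p['hand_eye']);T=np.array(p['tr']);o=T@H[:3,3]+p['ee'];R=T@H[:3,:3]
    d=np.c_[(uv[:,0]-p['cx'])/p['fx'],(uv[:,1]-p['cy'])/p['fy'],np.ones(len(uv))]@R.T
    return o+d*((z-o[2])/d[:,2])[:,None]
def wrist():
    s=env.state();p=dict(env.capture('wrist'));p['tr'],p['ee']=s['tool_rot'],np.array(s['ee_pos']);return p
RNG={'yellow':((22,110,90),(35,255,255)),'green':((65,40,60),(90,255,255)),'blue':((98,120,80),(115,255,255)),'black':((0,0,0),(180,90,75))}
def blob(p,c,roi=None):
    m=cv2.inRange(cv2.cvtColor(p['img'],cv2.COLOR_RGB2HSV),*map(np.array,RNG[c]))
    if roi: k=np.zeros_like(m);k[roi[1]:roi[3],roi[0]:roi[2]]=255;m&=k
    m=cv2.morphologyEx(m,cv2.MORPH_CLOSE,np.ones((9,9)))
    return max(cv2.findContours(m,0,2)[0],key=cv2.contourArea)
def rect(p,c,z,roi=None):
    b=blob(p,c,roi)[:,0,:]
    w=px2w(p,b,z)[:,:2].astype(np.float32)
    return cv2.minAreaRect(w)
E
python3 - <<'E'
from h import *
for n,roi in [('top',(180,100,370,270)),('scene',(225,100,500,310))]:
    p=env.capture(n)
    for c,z in [('yellow',123),('green',106),('blue',91),('black',91)]:
        print(n,c,np.round(np.concatenate([np.ravel(x) for x in rect(p,c,z,roi)]),1))
    if n=='top':cv2.imwrite('pics/crop.png',cv2.resize(p['img'][130:250,230:370,::-1],None,fx=5,fy=5))
E
```

```text
top yellow [ 507.4 -161.5   89.4   15.2    1.5]
top green [549.5  19.  137.9 106.8   1.3]
top blue [ 559.4 -165.9  249.9  117.7    2.3]
top black [538.9 113.6 246.9 167.2   5.6]
scene yellow [ 5.083e+02 -1.647e+02  1.045e+02  2.760e+01  5.000e-01]
scene green [548.3  19.8 135.7 104.1   1.1]
scene blue [ 557.  -164.2  256.1  121.5    2.1]
scene black [714.   38.4 114.1 361.    9.1]
```

View pics/crop.png

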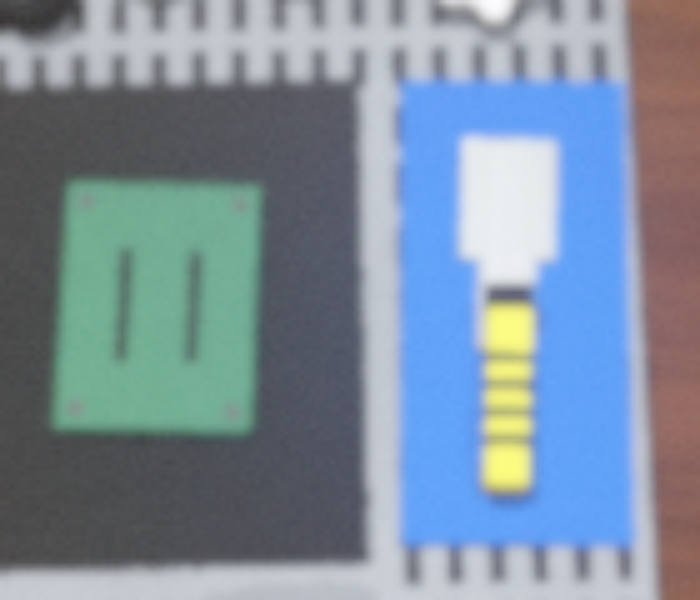

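The crop confirms the yellow lifter: grip rear at image (331,229), blade tip at (332,157), lying nearly along the mat with the blade pointing away from the robot.

```bash
python3 - <<'E'
from h import *
p=env.capture('top')
print('tip',px2w(p,[332,157.4],93).round(),'rear',px2w(p,[331,229],112).round())
print('blackmat corners',px2w(p,[[191,148],[301.5,146],[303.5,242],[190,245]],91).round().tolist())
E
```

```text
tip [[ 651. -162.   93.]] rear [[ 457. -164.  112.]]
blackmat corners [[662.0, 216.0, 91.0], [681.0, -79.0, 91.0], [424.0, -96.0, 91.0], [404.0, 191.0, 91.0]]
```

```bash
python3 -m pendant '[[[2,5,0,0.1],[4,10,0,0.2],[8,14,0,0.3],[12,18,0,0.31],[16,20,0,0.31],[20,20,0,0.31],[24,20,0,0.31],[28,20,0,0.31],[32,20,0,0.31],[32,20,0,0.31]]]' -1 60
```

```text
time_s: 2.05
ee_pos: [547.3, -636.5, 229.0]
tool_rot: [[1.0, 0.007, 0.002], [0.007, -1.0, 0.002], [0.002, -0.002, -1.0]]
wrist_force: [0.2, -0.0, -0.3]
finger_gap: 93.8
gripper_force: 0.0
```

```bash
python3 -m pendant '[[[-0.2,-5,0,0],[-0.4,-10,0,0],[-0.6,-15,0,0],[-0.8,-20,0,0],[-1,-25,0,0],[-1.2,-30,0,0],[-1.4,-35,0,0],[-1.6,-40,0,0],[-1.6,-45,0,0],[-1.6,-47.3,0,0]]]' -1 60
python3 - <<'E'
from h import *
p=wrist();cv2.imwrite('pics/w1.png',p['img'][:,:,::-1])
print(np.round(p['ee']),np.round(np.concatenate([np.ravel(x) for x in rect(p,'yellow',123)]),1))
E
```

```text
time_s: 3.05
ee_pos: [524.1, -164.2, 230.6]
tool_rot: [[1.0, 0.002, -0.0], [0.002, -1.0, 0.001], [-0.0, -0.001, -1.0]]
wrist_force: [0.4, 0.1, 0.2]
finger_gap: 94.4
gripper_force: 0.0
[ 524. -164.  231.] [ 5.078e+02 -1.616e+02  9.050e+01  2.060e+01  5.000e-01]
```

View pics/w1.png

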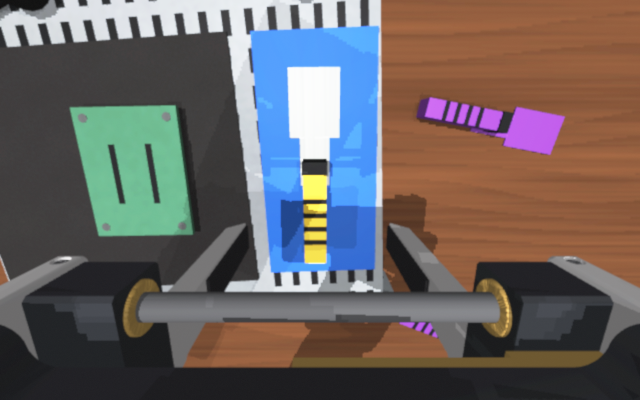

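The wrist view shows the yellow grip (x 303–327, y 175–263) centred between the open fingers, with the blade tip at (315,67). I'll descend.

```bash
python3 -m pendant '[[[0,-0.2,2,0],[0,-0.2,5,0],[0,-0.2,8,0],[0,-0.2,9,0],[0,-0.2,9,0],[0,-0.2,9,0]]]' -1 60
python3 - <<'E'
from h import *
s=env.state();print(s['ee_pos'])
p=wrist();print(np.round(p['ee'],1),np.round(np.concatenate([np.ravel(x) for x in rect(p,'yellow',123)]),1))
E
```

```text
time_s: 3.7
ee_pos: [525.8, -166.4, 141.6]
tool_rot: [[1.0, -0.001, 0.002], [-0.001, -1.0, -0.001], [0.002, 0.001, -1.0]]
wrist_force: [0.4, -0.8, 0.7]
finger_gap: 94.1
gripper_force: 0.0
[ 525.79405501 -166.44055592  141.57315183]
[ 525.8 -166.4  141.6] [ 5.199e+02 -1.617e+02  6.510e+01  2.150e+01  4.000e-01]
```

```bash
python3 -m pendant '[[[0.4,-0.4,1,0],[0.4,-0.4,1.8,0],[0.4,-0.4,2.1,0],[0.4,-0.4,2.1,0],[0.4,-0.4,2.1,0]]]' -1 60
python3 -m pendant '[[[0,0,0,0],[0,0,0,0],[0,0,0,0],[0,0,0,0],[0,0,0,0],[0,0,0,0],[0,0,0,0],[0,0,0,0],[0,0,0,0],[0,0,0,0]]]' 1 60
```

```text
time_s: 4.25
ee_pos: [529.1, -161.5, 119.3]
tool_rot: [[1.0, -0.0, -0.0], [-0.0, -1.0, 0.0], [-0.0, -0.0, -1.0]]
wrist_force: [-0.3, -0.7, 0.4]
finger_gap: 93.9
gripper_force: 0.0
time_s: 5.25
ee_pos: [529.1, -161.5, 119.4]
tool_rot: [[1.0, -0.0, -0.0], [-0.0, -1.0, 0.0], [-0.0, -0.0, -1.0]]
wrist_force: [-0.1, 1.1, 0.4]
finger_gap: 21.6
gripper_force: 60.0
```

```bash
python3 -m pendant '[[[0,0,-1,0],[0,0,-3,0],[0,0,-6,0],[0,0,-6,-0.15],[0.5,0.3,-6,-0.3],[1,0.6,-6,-0.45],[1.5,1,-6,-0.6],[2,1.3,-6,-0.75],[2,1.3,-6,-0.9],[2,1.3,-6,-1.05]]]'
python3 -m pendant '[[[0,0,0,-0.15],[0,0,0,-0.3],[0,0,0,-0.45],[0,0,0,-0.52],[0,0,0,-0.52],[0,0,0,-0.52]]]'
python3 - <<'E'
from h import *
p=wrist();cv2.imwrite('pics/w2.png',p['img'][:,:,::-1])
s=env.state();print(s['ee_pos'],s['q'],np.round(s['tool_rot'],3).tolist(),s['wrist_torque'])
t=env.capture('top');c=env.capture('scene');cv2.imwrite('pics/sc2.png',cv2.resize(c['img'][90:290,220:480,::-1],None,fx=3,fy=3))
for q in(p,t,c):print(np.round(np.concatenate([np.ravel(x) for x in rect(q,'green',106)]),1))
E
```

```text
time_s: 6.25
ee_pos: [549.1, -174.6, 179.8]
tool_rot: [[0.492, 0.87, -0.0], [0.87, -0.492, 0.0], [-0.0, -0.0, -1.0]]
wrist_force: [0.2, 0.2, -1.4]
finger_gap: 21.9
gripper_force: 60.0
time_s: 6.85
ee_pos: [549.1, -174.5, 179.7]
tool_rot: [[0.002, 1.0, 0.0], [1.0, -0.002, -0.0], [-0.0, 0.0, -1.0]]
wrist_force: [-0.1, 0.1, -1.8]
finger_gap: 21.9
gripper_force: 60.0
[ 549.10346554 -174.52377508  179.61570935] [-4.57912678e-01  2.54559944e-01  1.59202176e+00  6.72328173e-06
  1.29497605e+00 -4.55654928e-01] [[0.002, 1.0, 0.0], [1.0, -0.002, -0.0], [-0.0, 0.0, -1.0]] [-0.03911426 -0.09846453 -0.00234696]
[550.2 -24.6  16.9 130.7  89.8]
[549.4  19.2 138.  105.7   0.9]
[548.3  19.7 135.7 104.2   1. ]
```

View pics/w2.png

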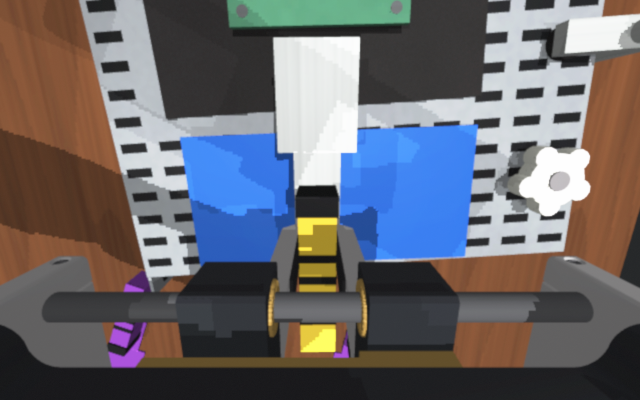

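View pics/sc2.png

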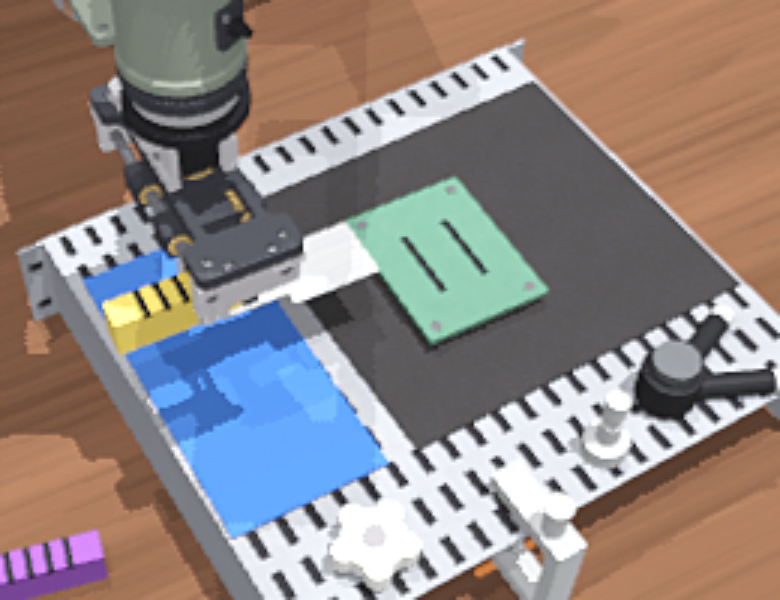

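The wrist view shows the blade tip edge at (274–360, 38), squarely facing the plate's near edge at y≈27 and roughly centred. The scene crop shows the lifter held level.

```bash
python3 - <<'E'
from h import *
p=wrist();print(p['fx'])
w=px2w(p,[[274,38],[360,38],[281,153],[358,153]],p['ee'][2]-26.4);print(w.round(1).tolist())
print(np.linalg.norm(w[0]-w[1]),np.linalg.norm(w[2]-w[3]))
print(px2w(p,[[229,25],[409,22]],106).round(1).tolist())
s=env.state();print(s['ee_pos'])
E
```

```text
281.4240818845769
[[524.3, -53.0, 153.2], [573.6, -53.1, 153.2], [526.0, -118.5, 153.2], [574.7, -118.6, 153.2]]
49.36884340183341 48.694899702706145
[[485.8, -31.7, 106.0], [614.8, -30.1, 106.0]]
[ 549.1066263  -174.54895345  179.51801551]
```

```bash
python3 -m pendant '[[[0,0,2,0],[0,0,4,0],[0,0,5.4,0],[0,0,5.7,0],[0,0,5.7,0],[1,0,5.7,0],[2,0,5.7,0],[3,0,5.7,0],[4,0,5.7,0],[4.3,0,5.7,0]]]'
python3 - <<'E'
from h import *
p=wrist();cv2.imwrite('pics/w3.png',p['img'][:250,150:500,::-1])
s=env.state();print(s['ee_pos'],s['wrist_force'],s['wrist_torque'])
E
```

```text
time_s: 8.05
ee_pos: [549.2, -129.9, 122.7]
tool_rot: [[-0.001, 1.0, 0.0], [1.0, 0.001, 0.0], [0.0, 0.0, -1.0]]
wrist_force: [0.5, -0.5, -0.8]
finger_gap: 21.4
gripper_force: 60.0
[ 549.17012948 -130.03761752  122.63948528] [-0.16020241  0.82787956 -1.47498796] [-0.03910211 -0.10692659 -0.00903611]
```

View pics/w3.png

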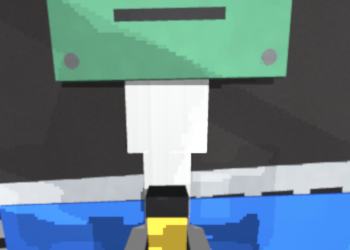

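The blade is under the plate's edge (crop: edge at y≈80, blade x 125–208) and the plate hasn't moved. I'll lift along the arc.

```bash
python3 -m pendant '[[[0,0,-0.5,0],[0,0,-1,0],[0,0,-1.7,0],[0,0,-2.4,0],[0.15,0,-3.1,0],[0.5,0,-3.8,0],[0.8,0,-4.2,0],[1.1,0,-4.7,0],[1.5,0,-5.1,0],[1.5,0,-5.1,0]]]'
python3 - <<'E'
from h import *
c=env.capture('scene');a=c['img'][90:290,270:480,::-1]
t=env.capture('top');b=t['img'][100:300,180:390,::-1]
cv2.imwrite('pics/s4.png',cv2.resize(np.hstack([a,b]),None,fx=1.9,fy=1.9))
s=env.state();print(s['ee_pos'],s['wrist_force'],s['wrist_torque'])
E
```

```text
time_s: 9.1
ee_pos: [549.5, -116.2, 174.2]
tool_rot: [[0.0, 1.0, 0.001], [1.0, -0.0, -0.0], [-0.0, 0.001, -1.0]]
wrist_force: [-0.1, -1.0, -2.4]
finger_gap: 21.8
gripper_force: 60.0
[ 549.20554755 -116.45620776  173.48943141] [ 0.50940991 -0.81836355 -2.72302718] [-0.30582871 -0.1104367   0.04566851]
```

View pics/s4.png

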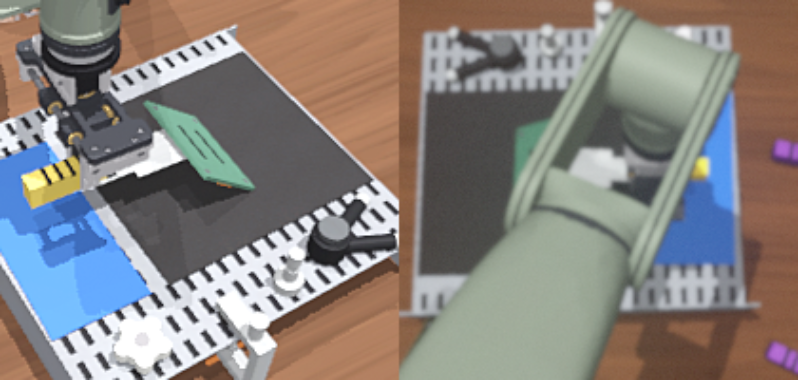

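```bash
python3 -m pendant '[[[0.5,0,-0.5,0],[0.9,0,-0.9,0],[1.3,0,-1.2,0],[1.8,0,-1.55,0],[2.3,0,-1.85,0],[2.8,0,-2.1,0],[3.3,0,-2.35,0],[3.8,0,-2.55,0],[4.3,0,-2.7,0],[4.3,0,-2.7,0]]]'
python3 - <<'E'
from h import *
c=env.capture('scene');a=c['img'][90:290,270:480,::-1]
cv2.imwrite('pics/s5.png',cv2.resize(a,None,fx=2,fy=2))
s=env.state();print(s['ee_pos'],s['wrist_force'],s['wrist_torque'])
E
```

```text
time_s: 10.2
ee_pos: [549.4, -72.8, 200.7]
tool_rot: [[0.0, 1.0, 0.001], [1.0, -0.0, 0.0], [0.0, 0.001, -1.0]]
wrist_force: [-0.2, -0.6, -1.2]
finger_gap: 21.4
gripper_force: 60.0
[549.41835937 -73.19910632 200.66153822] [-0.28739277 -1.5217902  -1.14891279] [-0.14829091 -0.07843338  0.04120202]
```

View pics/s5.png

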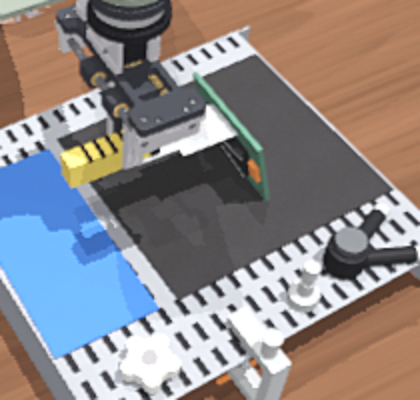

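The plate stands at about 75°, leaning on the blade tip. I'll push it gently past vertical, then check.

```bash
python3 -m pendant '[[[0.5,0,-0.1,0],[1,0,-0.15,0],[1.5,0,-0.2,0],[2,0,-0.25,0],[2.5,0,-0.25,0],[3,0,-0.25,0],[3.4,0,-0.2,0],[3.8,0,-0.2,0],[4.2,0,-0.2,0],[4.2,0,-0.2,0]]]'
python3 - <<'E'
from h import *
env.capture('scene');env.capture('scene');c=env.capture('scene');a=c['img'][90:290,270:480,::-1]
cv2.imwrite('pics/s6.png',cv2.resize(a,None,fx=2,fy=2))
s=env.state();print(s['time_s'],s['ee_pos'],s['wrist_force'],s['wrist_torque'])
E
```

```text
time_s: 11.25
ee_pos: [549.2, -31.0, 202.4]
tool_rot: [[0.0, 1.0, -0.0], [1.0, -0.0, 0.0], [0.0, -0.0, -1.0]]
wrist_force: [-0.3, 0.9, -1.6]
finger_gap: 21.6
gripper_force: 60.0
11.4 [549.27969244 -31.61906051 202.44470219] [ 0.44577498 -0.06708277 -2.13170883] [-0.06177297 -0.08845134  0.05714843]
```

View pics/s6.png

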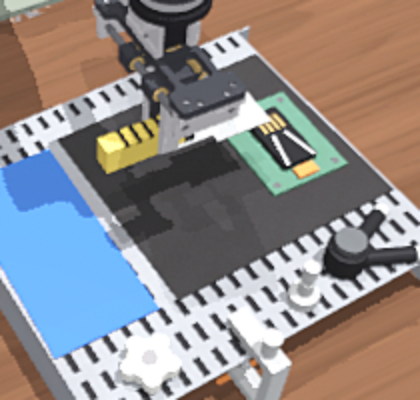

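The plate lies on its back with its contacts up. I'll bring the lifter back.

```bash
python3 -m pendant '[[[-3,0,0,0],[-6,0,0,0],[-9,0,0,0.1],[-11,-0.5,0,0.25],[-13,-1,0,0.4],[-13,-1.5,0,0.55],[-13,-2,0,0.7],[-13,-2,0,0.85],[-13,-2,0,1.0],[-13,-2,0,1.15]]]'
python3 -m pendant '[[[0,0,1,0.14],[0,0,2,0.28],[0,0,4,0.42],[0,0,6,0.42],[0,0,7,0.42],[0,0,7,0.42],[0,0,7,0.42]]]'
python3 - <<'E'
from h import *
s=env.state();print(s['ee_pos'],np.round(s['tool_rot'],3).tolist())
c=env.capture('scene');cv2.imwrite('pics/s7.png',cv2.resize(c['img'][90:290,220:480,::-1],None,fx=3,fy=3))
E
```

```text
time_s: 12.4
ee_pos: [529.0, -161.9, 202.5]
tool_rot: [[0.916, 0.401, 0.0], [0.401, -0.916, -0.0], [-0.0, 0.0, -1.0]]
wrist_force: [0.3, 0.6, -0.9]
finger_gap: 21.7
gripper_force: 60.0
time_s: 13.1
ee_pos: [529.5, -161.8, 132.9]
tool_rot: [[1.0, -0.0, 0.001], [-0.0, -1.0, -0.0], [0.001, 0.0, -1.0]]
wrist_force: [0.3, -0.7, -1.5]
finger_gap: 22.2
gripper_force: 60.0
[ 529.51060059 -161.80863716  132.94560561] [[1.0, -0.0, 0.001], [-0.0, -1.0, -0.0], [0.001, 0.0, -1.0]]
```

View pics/s7.png

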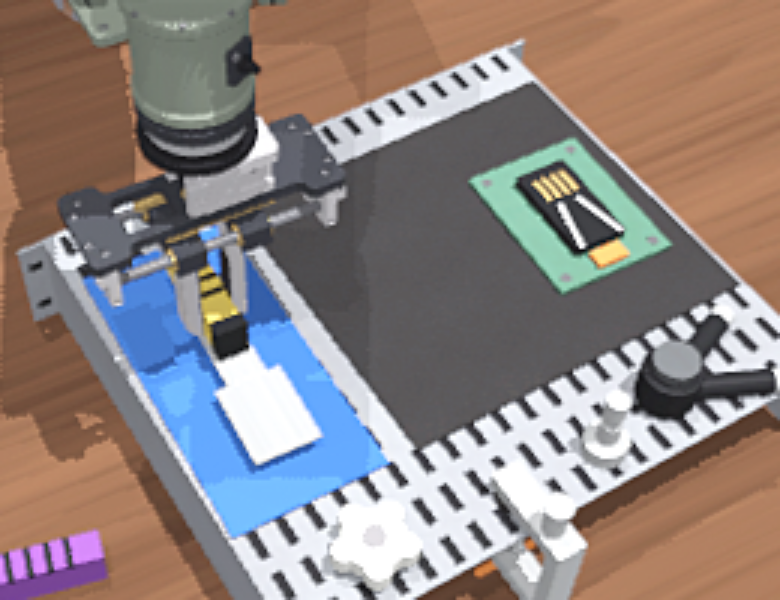

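The plate is flat on the black mat (crop centre ≈(570,215)), and the lifter is over the blue mat 13 mm up. I'll lower it 13 mm, release and retreat.

```bash
python3 -m pendant '[[[0,0,0.6,0],[0,0,1,0],[0,0,1.3,0],[0,0,1.3,0],[0,0,1.3,0]]]'
python3 -m pendant '[[[0,0,0,0],[0,0,0,0],[0,0,0,0],[0,0,0,0],[0,0,0,0],[0,0,0,0],[0,0,0,0],[0,0,0,0],[0,0,0,0],[0,0,0,0]]]' -1
python3 -m pendant '[[[0,0,-0.5,0],[0,0,-2,0],[0,0,-5,0],[0,0,-9,0],[0,0,-13,0],[0,0,-15,0],[0,0,-15,0],[0,0,-15,0]]]'
python3 - <<'E'
from h import *
p=wrist();c=env.capture('scene')
for z,col in((123,'yellow'),(91,'blue')):print(col,[np.round(np.concatenate([np.ravel(x) for x in rect(q,col,z,r)]),1).tolist() for q,r in((p,None),(c,(225,100,500,310)))])
print('green',np.round(np.concatenate([np.ravel(x) for x in rect(c,'green',96)]),1))
cv2.imwrite('pics/s8.png',np.hstack([cv2.resize(c['img'][90:290,220:480,::-1],(390,300)),cv2.resize(p['img'][:,:,::-1],(400,300))]))
E
```

```text
time_s: 13.65
ee_pos: [529.2, -161.6, 119.4]
tool_rot: [[1.0, -0.0, 0.0], [-0.0, -1.0, -0.0], [0.0, 0.0, -1.0]]
wrist_force: [0.7, -0.0, -1.5]
finger_gap: 21.2
gripper_force: 60.0
time_s: 14.65
ee_pos: [529.1, -161.5, 119.4]
tool_rot: [[1.0, -0.0, -0.0], [-0.0, -1.0, 0.0], [-0.0, -0.0, -1.0]]
wrist_force: [-0.4, -0.3, 0.2]
finger_gap: 93.3
gripper_force: 0.0
time_s: 15.45
ee_pos: [529.1, -161.5, 270.0]
tool_rot: [[1.0, -0.0, 0.001], [-0.0, -1.0, -0.0], [0.001, 0.0, -1.0]]
wrist_force: [-0.0, 0.1, -0.9]
finger_gap: 94.0
gripper_force: 0.0
yellow [[507.8, -161.5, 89.9, 20.4, 0.4], [508.8, -164.3, 28.2, 103.6, 89.9]]
blue [[559.7, -165.4, 251.4, 119.7, 2.5], [557.4, -165.0, 255.5, 121.6, 2.6]]
green [546.  133.7 135.3 105.    0.9]
```

View pics/s8.png

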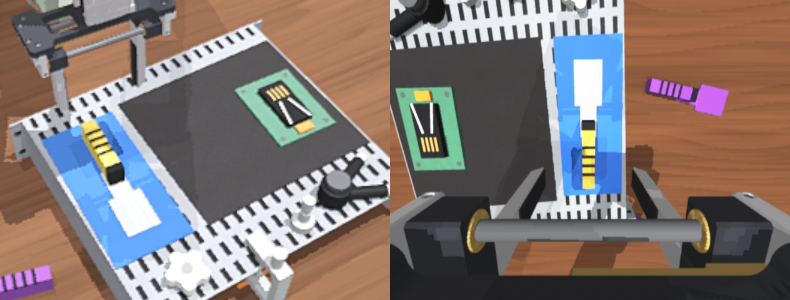

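The lifter lies released on the blue mat where it started. The plate is contacts-up at y≈134, inside the mat, and the bystanders haven't moved. I'll hand the job in.

```bash
python3 -c "
from station import env
print(env.close_job())"
```

```text
the job is handed in; nothing more can be done
None
```

The job is handed in (no verdict came back): in the last pictures the plate lies contacts-up on the black mat, the lifter is back flat on the blue mat and released, and the other kit looks unmoved.

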